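# Fit the crank of a rotary glaze sieve

### The arm

A 7-joint arm with a two-finger parallel gripper is mounted at the origin on a cart in front of the work surface, level with it; the furniture and walls round the work are solid. World frame = base frame: x ahead of the robot, y to its left, z up, the work surface at z = 0. Lengths are in m, angles in rad, forces in N, time in s.
With the tool pointing down it reaches from about 0.425 to 0.925 m from the base axis. Payload 6.8 kg.
Tool frame: the origin (TCP) lies at the very end of the fingers, on their centre line; the grasp point (between the pads) lies 19 mm behind it (hold_point_z is the distance from the TCP to the grasp point, in m); z points along the fingers, y is the direction in which the jaws open and shut (so a half turn about z gives the same grasp; the last joint's range is limited). The gripper opens to 85 mm and grips with 20 to 120 N. Pads are 22 mm wide; open, the fingers measure 114 mm over their backs; the gripper's body (76 mm by 85 mm) begins 54 mm behind the grasp point. The pads swing forward as they close: fully open they stand 13 mm farther back than shut.
Start: joints at [-1.346, 0.477, 0.022, 1.555, -0.011, 1.109, -0.083], TCP at [0.221, 0.638, 0.231] pointing down, gripper open.
Joint ranges: [-2.96, 2.96], [-0.34, 2.1], [-1.41, 1.46], [0.24, 2.44], [-1.37, 4.51], [0.17, 1.92], [-2.96, 2.96]. Speed limits (rad/s): [2.39, 2.39, 3.14, 3.14, 3.14, 3.14, 3.14].

### API

Orientations are given as a unit quaternion [w, x, y, z].
In Python, from station import get_obs, read_camera, calibration, hand_in, regions_of, hold_point_z gives the robot as it stands.
- The arm moves only by the tool send_rows, never from a script. Its argument "motion" is text: rows parted by semicolons, each of 7 numbers parted by spaces: the shift along the world's x, y, z in cm, then the turn, a rotation vector about the world's x, y, z in degrees, then the closure, from 0 (fully open) to 1 (shut). In form: dx dy dz rx ry rz fingers; .... A call has 1 to 20 rows; each row shifts and turns the pose as measured when the row begins; what a row does not reach is not made up. A row lasts 1/12 s, in which the tool goes at most 41.7 mm and 7.16 degrees, less where a joint would pass 70% of its speed; a pose out of reach is approached as far as the arm can. A call is refused whole if a number of a shift passes 4.17 or a number of a turn 7.16, either way. A call with a gripper value outside its range is refused whole. The fingers move at their own pace and stop on an object; "newtons" is the grip in N (left out, the last holds). Time passes only in rows, so rows that do not move let the fingers close. It gives the time, the measured TCP pose, the force and the opening at its end, in the units of the state.
- get_obs(): the state, without advancing time (a new reading comes with each control period).
- read_camera(name): name is "scene" or "top"; returns the picture (384x512x3 uint8, red, green, blue); there is no depth.
- calibration(name): a dict with "mtx" (3x3 intrinsics, pixels), "k1" (the pictures are not rectified: a ray, as slopes to the right and down, at radius r is drawn at 1 + k1 r^2 times it, then the intrinsics apply), "R" (3x3) and "t" (3): a world point X has camera coordinates R X + t. Camera axes: x right, y down, z forward; pixel columns grow to the right and rows downward; lengths in m; the calibration is good to about 2 mm. A picture is of the moment at which its call begins. calibration takes no time and is no camera call.
- hand_in(): hands the job in, once; it reports no verdict.
Trained networks look in the newest picture that a camera, given by its name, has taken for a name from the list of things; names that differ only in an ending like _2 or _b are one class to them, and where a whole thing is asked for, a point or a joint stands for the part that bears it (a point fixed in the world has none). Each returns a list of dicts, best first, with "conf" (0 to 1); they miss things now and then, are a little off and sometimes report something else, mostly with a low value. They report only what shows in the picture. A call takes as long as a camera call. They do not tell look-alikes from the thing itself.
- regions_of(thing, camera): "region" (384x512 bool, what is visible of it) and "point" ([column, row] in pixels, amid what is visible of it).
The state is a dict: "t": time; "q": joint angles; "joint_vel": joint speeds; "joint_torque": joint torques, N m; "eef_pos": TCP position; "tool_rot": TCP orientation; "contact_force": force on the tool from outside, world axes, zero at the start; "torque": the same for the moment, N m; "gripper_width": opening from 0.0 (shut) to 1.0 (fully open).
Only numpy, scipy, OpenCV 4.12 (cv2) and the standard library are available. Lean on these libraries where they do the work, as an engineer would, in place of code of your own. Each camera call takes 0.05 s, during which the arm holds its last target.

### The job

Take the crank out of the wooden tool block and fit it in the rotary glaze sieve: put its square spindle down through the bush in the bridge, feel for the square hole in the brush head below by turning the crank under light pressure, never forcing it, until it drops in, and seat it fully home. Then turn the crank, which sweeps the brushes round, until its arm lies along the bridge (over either end), so that the openings are clear for pouring in glaze, and let go. Leave the things standing around where they are.

Things in the scene. Friction and masses are not known exactly. Their poses are not given: they have to be found in the camera images.
- crank_grip (a point): Grip of the crank: centre of its upright square aluminium boss's free upper part, on the spindle axis. z is up along the spindle, x along the crank arm to its knob. Boss 26 x 26 mm, faces square to x and y, top 17 mm above this point; the arm's top is 22 mm below it, so the boss can be gripped on any two faces. The crank weighs about 0.38 kg.
- crank_knob (a point): Middle of the upright wooden knob (25 mm wide, top 18 mm above the grip point) at the end of the crank's arm (18 mm wide, 10 mm tall), 85 mm from the spindle axis; same axes as crank_grip.
- crank_shoulder (a point): Centre of the crank's shoulder: underside of the round collar (40 mm wide) under the boss, on the axis, 43 mm below crank_grip. From here down the spindle is round, 26 mm wide, for 34 mm, then square for 30 mm. At first the shoulder rests on the tool block's top, the spindle upright in its hole, the arm pointing anywhere; the crank lifts straight out.
- crank_tip (a point): Tip of the spindle, 107 mm below crank_grip and 64 mm below the shoulder, same axes. The square end is 18 x 18 mm, its faces square to x and y, its lower edges slightly bevelled.
- tool_block: Fixed wooden block, 110 (x) x 70 (y) x 80 (z) mm, origin at the centre of its underside. The crank's hole, 28 mm wide and 70 mm deep, is in the middle of its top; two small holes are empty.
- sieve: Fixed rotary glaze sieve: a round white tub, 223 mm across the rim and 108 mm high, with a mesh floor, two lugs at its y sides (122 mm from the axis) and a flat steel bridge across the rim along the sieve's x axis. Origin at the centre of its underside, z up.
- bush (a point): Centre of the bush's top face in the middle of the sieve's bridge, 122 mm above the table; x along the bridge, z up. Round upright hole 28.5 mm wide, 26 mm deep, open below; outside 46 mm wide. Home, the crank's shoulder rests on this face (crank_grip 43 mm above it).
- hub_top (a point): Point on the bush's axis, 38 mm below its top face, where the brush head's hub begins (this point is fixed to the sieve and does not show the brush head's angle). The hub has an upright square hole, 19.5 x 19.5 mm, 30 mm deep. The spindle's tip meets the hub with the shoulder still 26 mm above the bush.
- hub_hole (a point): On the axis, 15 mm below hub_top, half-way down the square hole (fixed to the sieve). The brush head's starting angle varies and is not measured; its hole is hidden under the bush. One (unknown) of the three brush arms is parallel to a side of it. The square fits every quarter turn, with 5 degrees of play either way. Turning it takes about 0.08 N m: light pressure does not drag it.
- beaker_mid (a point): Pale grey beaker, 70 mm wide, 78 mm high, point at half height. Bystander, loose.
- rib_mid (a point): Flat wooden kidney rib, 43 x 83 x 6 mm, point at half height. Bystander, loose.
- tape_mid (a point): Roll of tape lying flat, 64 mm wide, 24 mm high, point at half height. Bystander, loose.
- brush_foot: Foot that carries the brush head; it does not turn. Origin on the sieve's axis, at table height, lower while the brush head is pressed. The head rides on springy bristles: pressed, it yields 1 mm per N after the first 1 to 2 N, for 10 mm, then stops hard on the mesh. When the angles match it springs up round the square and the push vanishes. More than 25 N on the brush head would hurt the mesh.
Mind the look-alikes: they are no part of the job. Of the things that look like the part that bears crank_grip, the largest one is meant.

How it is judged:
On the way, in this order (a step that is already met when the one before it is completed fails the run):
1. the square end is in the brush head and the crank's shoulder is home on the bush (z of crank_grip in the frame of bush below 0.048 m and horizontal distance between crank_grip and bush below 0.006 m), for 0.2 s.
2. the crank is turned, still home, until its arm lies along the bridge (z of crank_grip in the frame of bush below 0.048 m and angle between the x axis of crank_grip and the x axis of bush, either way round below 0.15 rad), for 0.2 s.
At the end, for the whole second after the job is handed in: The crank stands upright in the sieve with its shoulder home on the bush (within 2.5 mm of height, 6 mm sideways, about 4.5 degrees of tilt) and its arm along the bridge to within about 8.5 degrees, over either end (z of crank_grip in the frame of bush below 0.0455 m and horizontal distance between crank_grip and bush below 0.006 m and angle between crank_grip's own z axis and vertical below 0.08 rad and angle between the x axis of crank_grip and the x axis of bush, either way round below 0.15 rad); the robot touches nothing.
It fails at once if the brush head is pushed or wrenched with more than 25 N (contact force between brush_foot and anything else above 25 N).
It fails at once if a bystander is moved by more than 3 cm (distance of any of beaker_mid, rib_mid, tape_mid from where it was at the start of the episode above 0.03 m).
It also fails if it takes over 72 s, if anything falls off the work surface, if the arm or the gripper's body presses on something with over 40 N, if the wrist force passes 120 N, or if a joint passes its speed limit or range.

## Working session

There is one attempt and no reset: what is moved stays moved. The work goes in short steps, Python scripts to look and compute and a tool call to move; the robot and the scene stay as the last step left them, time stands still between calls to the robot, and variables do not carry over. Pictures are saved under pics/ and viewed, and the job is handed in when it is done.

Besides the shell and the picture viewer there is one more tool, called after ">>>" by a JSON object that holds its "name" and its "arguments". send_rows: Moves the arm, as the interface text tells. Its arguments: {"type":"object","properties":{"motion":{"type":"string"},"newtons":{"type":"number"}},"required":["motion"]}

```bash
ls; mkdir -p pics; python3 - <<'E'
from station import *
import cv2
for n in ("scene","top"):
    im=read_camera(n); cv2.imwrite(f"pics/{n}0.png",im[:,:,::-1])
    c=calibration(n); print(n,c)
    for th in ("crank_grip","crank_knob","tool_block","sieve","bush","beaker_mid","rib_mid","tape_mid"):
        try:
            r=regions_of(th,n); print(th,[(round(d['conf'],2),d['point'],int(d['region'].sum())) for d in r[:5]])
        except Exception as e: print(th,e)
print(get_obs(),hold_point_z)
E
```

```text
pics
scene {'mtx': array([[468.94891413,   0.        , 255.86237372],
       [  0.        , 468.94891413, 188.77389715],
       [  0.        ,   0.        ,   1.        ]]), 'k1': -0.023527775723193114, 'R': array([[ 0.67245879, -0.74004926, -0.01123698],
       [-0.49790849, -0.44109575, -0.74667374],
       [ 0.54761876,  0.50770231, -0.66509552]]), 't': array([-0.33090868,  0.36357936,  1.19670154])}
crank_grip [(0.78, [204.3, 164.4], 201), (0.55, [229.1, 172.7], 337), (0.53, [189.8, 213.8], 226)]
crank_knob [(0.84, [191.8, 213.5], 289), (0.74, [205.7, 164.5], 156), (0.64, [229.6, 172.3], 391)]
tool_block [(0.32, [286.7, 224.2], 382)]
sieve [(0.74, [284.4, 218.4], 4635)]
bush [(0.9, [287.2, 216.0], 4622), (0.4, [295.0, 273.2], 316)]
beaker_mid [(0.63, [289.5, 171.3], 358)]
rib_mid [(0.64, [167.3, 197.9], 174)]
tape_mid [(0.85, [297.9, 281.1], 410), (0.25, [230.9, 167.6], 372)]
top {'mtx': array([[477.53761488,   0.        , 256.09301336],
       [  0.        , 477.53761488, 196.21743151],
       [  0.        ,   0.        ,   1.        ]]), 'k1': -0.20398205069306688, 'R': array([
[... 620 characters left out ...]
't': 0.9, 'q': array([-1.3461157 ,  0.4770001 ,  0.02241183,  1.55537962, -0.01148747,
        1.10930166, -0.08309338]), 'joint_vel': array([-0.00056981, -0.00119598, -0.00129524,  0.00187371,  0.00067511,
        0.00113427,  0.00094046]), 'joint_torque': array([ 1.33920341e-03, -5.96303201e+01,  1.60666309e+00, -2.81549191e+01,
        1.24378921e-02,  1.40924065e-03,  6.94927849e-06]), 'eef_pos': array([0.22051592, 0.63799281, 0.2313167 ]), 'tool_rot': array([3.18504653e-06, 1.65633077e-01, 9.86187448e-01, 1.98186053e-05]), 'contact_force': array([-0.16773033,  0.27055161,  0.05520042]), 'torque': array([-0.0060635 ,  0.01448906, -0.08103125]), 'gripper_width': 1.0007586181365176} 0.0187
```

```bash
python3 - <<'E'
import cv2
a=cv2.imread("pics/scene0.png");b=cv2.imread("pics/top0.png")
cv2.imwrite("pics/s_c.png",cv2.resize(a[130:330,130:380],None,fx=3,fy=3,interpolation=cv2.INTER_CUBIC))
cv2.imwrite("pics/t_c.png",cv2.resize(b[110:300,130:390],None,fx=3,fy=3,interpolation=cv2.INTER_CUBIC))
E
```

```text
(no output)
```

View pics/s_c.png

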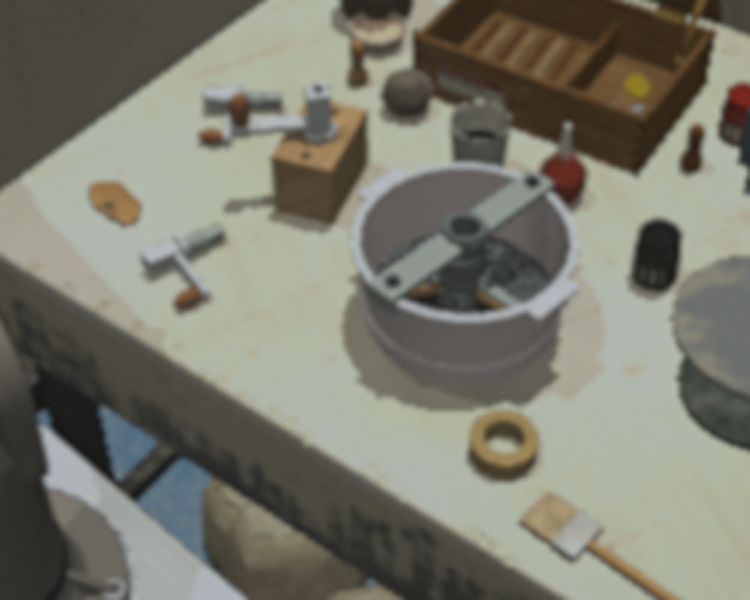

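View pics/t_c.png

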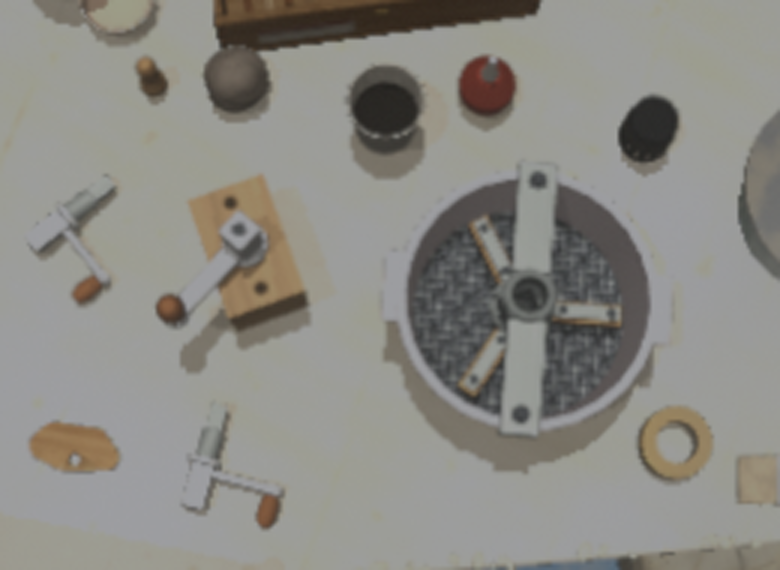

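View pics/top0.png

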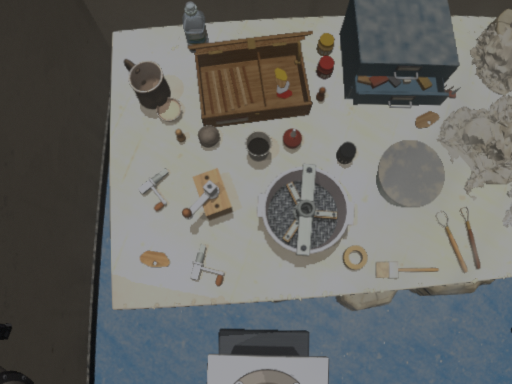

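```bash
python3 - <<'E'
import cv2
a=cv2.imread("pics/scene0.png");b=cv2.imread("pics/top0.png")
cv2.imwrite("pics/t_crank.png",cv2.resize(b[165:230,170:250],None,fx=9,fy=9,interpolation=cv2.INTER_CUBIC))
cv2.imwrite("pics/s_crank.png",cv2.resize(a[145:210,180:260],None,fx=9,fy=9,interpolation=cv2.INTER_CUBIC))
cv2.imwrite("pics/t_sieve.png",cv2.resize(b[155:265,250:360],None,fx=5,fy=5,interpolation=cv2.INTER_CUBIC))
E
```

```text
(no output)
```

View pics/t_crank.png

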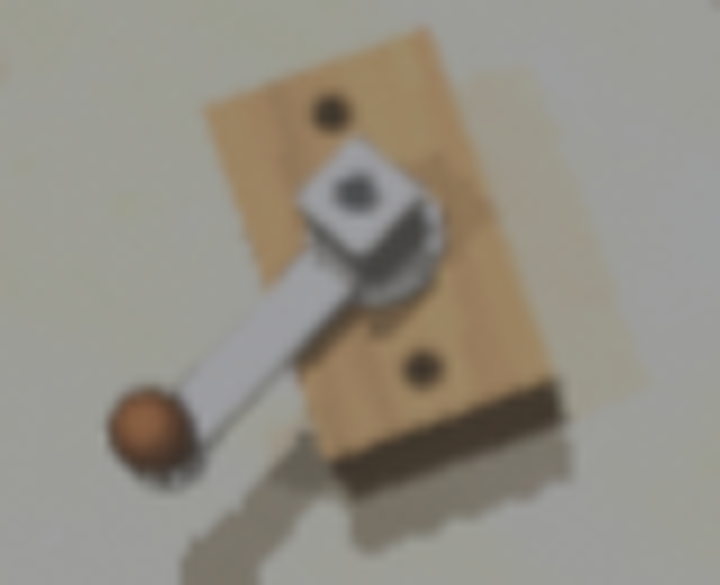

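View pics/s_crank.png

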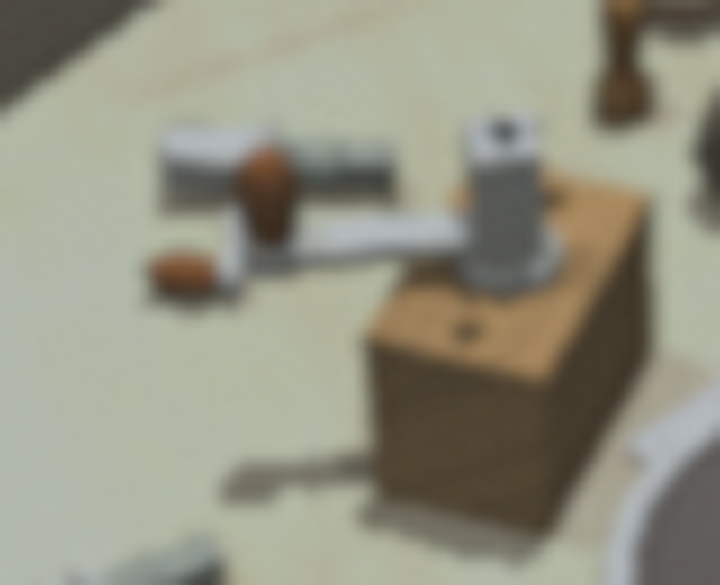

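View pics/t_sieve.png

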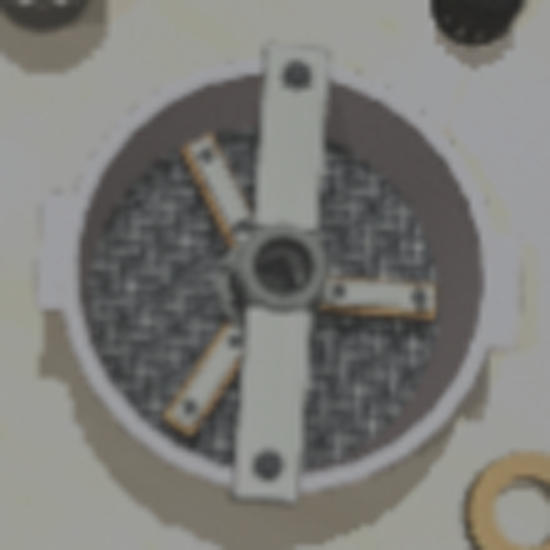

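```bash
cat >h.py <<'E'
import numpy as np, cv2
from station import *
def ray(n,u,v):
    c=calibration(n);K=c['mtx'];k=c['k1']
    d=np.array([(u-K[0,2])/K[0,0],(v-K[1,2])/K[1,1]])
    s=d.copy()
    for _ in range(30): s=d/(1+k*(s@s))
    R=c['R'];o=-R.T@c['t'];w=R.T@np.array([s[0],s[1],1.]);return o,w/np.linalg.norm(w)
def atz(n,u,v,z):
    o,w=ray(n,u,v);return o+w*(z-o[2])/w[2]
def tri(p,q):
    o1,w1=ray('top',*p);o2,w2=ray('scene',*q)
    A=np.stack([w1,-w2],1);s=np.linalg.lstsq(A,o2-o1,rcond=None)[0]
    a=o1+s[0]*w1;b=o2+s[1]*w2;return (a+b)/2,np.linalg.norm(a-b)
def proj(n,X):
    c=calibration(n);p=c['R']@np.asarray(X)+c['t'];s=p[:2]/p[2];s=s*(1+c['k1']*(s@s))
    return c['mtx'][:2,:2]@s+c['mtx'][:2,2]
E
cat > m.py <<'E'
from h import *
np.set_printoptions(precision=4,suppress=True)
T=lambda x,y:(170+x/9-.44,165+y/9-.44)
S=lambda x,y:(180+x/9-.44,145+y/9-.44)
B=lambda x,y:(250+x/5-.4,155+y/5-.4)
print("boss top tri",tri(T(357,190),S(503,131)), atz('top',*T(357,190),.14),atz('scene',*S(503,131),.14))
k=atz('top',*T(148,428),.141); b=atz('top',*T(357,190),.14);print("knob",k,np.linalg.norm(k-b),np.degrees(np.arctan2(*(k-b)[1::-1])))
# boss top corners
cs=[atz('top',*T(*p),.14) for p in [(357,138),(418,195),(357,250),(297,198)]]
print(np.array(cs),np.mean(cs,0)); 
for i in range(4):
    d=cs[(i+1)%4]-cs[i];print(np.linalg.norm(d),np.degrees(np.arctan2(d[1],d[0])))
# block holes
h=[atz('top',*T(*p),.08) for p in [(331,111),(422,369)]];print("block",np.mean(h,0),np.degrees(np.arctan2(*(h[0]-h[1])[1::-1])))
# bridge
a1=atz('top',*B(296,75),.115);a2=atz('top',*B(267,465),.115);print("bridge",a1,a2,(a1+a2)/2,np.degrees(np.arctan2(*(a1-a2)[1::-1])),np.linalg.norm(a1-a2))
print("bush",atz('top',*B(287,263),.122))
for p,q in [((190,145),(240,235)),((435,300),(340,292)),((180,420),(232,340))]:
    P=atz('top',*B(*p),.045);Q=atz('top',*B(*q),.045);d=P-Q;print("arm",P,np.degrees(np.arctan2(d[1],d[0])))
E
python3 m.py
```

```text
boss top tri (array([0.5715, 0.1585, 0.139 ]), np.float64(0.0005337914763993547)) [0.5711 0.1586 0.14  ] [0.5708 0.1575 0.14  ]
knob [0.5033 0.2121 0.141 ] 0.08631151694152188 141.718683215651
[[0.5857 0.1593 0.14  ]
 [0.5702 0.1418 0.14  ]
 [0.5544 0.1578 0.14  ]
 [0.5684 0.1749 0.14  ]] [0.5696 0.1585 0.14  ]
0.023374457992366746 -131.56420316732553
0.022453604054264116 134.76991663899005
0.022164069435047666 50.72923656332127
0.023295533321871616 -42.07455244797976
block [0.5703 0.1587 0.08  ] 21.71379407418278
bridge [ 0.6258 -0.0886  0.115 ] [ 0.4279 -0.0759  0.115 ] [ 0.5269 -0.0823  0.115 ] -3.6865522759796434 0.19831291609315962
bush [ 0.5277 -0.084   0.122 ]
arm [ 0.6042 -0.0398  0.045 ] 29.551079379861424
arm [ 0.5242 -0.1709  0.045 ] -93.30135608650893
arm [ 0.4571 -0.037   0.045 ] 148.24468987363616
```

Candidates for the crank (top camera): the upright one in the block at (210,186), and two cranks lying flat at (153,183) and (202,265). The description says upright in the block, and it's also the largest. The close crop confirms this: the boss is square and the knob is at (187,212). The boss triangulates to z = 0.139 (expected 0.140) and the arm measures 86 mm (expected 85).

>>> {"name": "send_rows", "arguments": {"motion": "2.2 -3 0 0 0 -1.2 0;2.2 -3 0 0 0 -1.2 0;2.2 -3 0 0 0 -1.2 0;2.2 -3 0 0 0 -1.2 0;2.2 -3 0 0 0 -1.2 0;2.2 -3 0 0 0 -1.2 0;2.2 -3 0 0 0 -1.2 0;2.2 -3 0 0 0 -1.2 0;2.2 -3 0 0 0 -1.2 0;2.2 -3 0 0 0 -1.2 0;2.2 -3 0 0 0 -1.2 0;2.2 -3 0 0 0 -1.2 0;2.2 -3 0 0 0 -1.2 0;2.2 -3 0 0 0 -1.2 0", "newtons": 40}}

```text
t: 2.07
eef_pos: [0.5287, 0.2066, 0.2334]
tool_rot: [-0.001, 0.305, 0.952, 0.005]
contact_force: [0.7, 1.0, -0.5]
gripper_width: 1.003
```

>>> {"name": "send_rows", "arguments": {"motion": "2.1 -2.4 0 0 0 -1.4 0;1.5 -1.7 0 0 0 -1.3 0;0.4 -0.5 0 0 0 0 0;0 0 0 0 0 0 0;0 0 0 0 0 0 0"}}

```text
t: 2.48
eef_pos: [0.575, 0.1475, 0.2347]
tool_rot: [0.001, 0.336, 0.942, 0.005]
contact_force: [-0.8, 0.3, 0.1]
gripper_width: 1.004
```

```bash
cat > st.py <<'E'
from h import *
from scipy.spatial.transform import Rotation as Ro
def st():
    o=get_obs();w,x,y,z=o['tool_rot'];R=Ro.from_quat([x,y,z,w]).as_matrix()
    np.set_printoptions(precision=4,suppress=True)
    print("t",round(o['t'],2),"pos",o['eef_pos'],"jaw yaw",round(np.degrees(np.arctan2(R[1,1],R[0,1])),2),"zax",R[:,2],"F",o['contact_force'],"T",o['torque'],"w",round(o['gripper_width']*85,1),"q7",o['q'][6])
    # rotation vector fixing tilt
    z=R[:,2];print("tiltfix deg",np.degrees(np.cross(z,[0,0,-1])))
if __name__=="__main__": st()
E
python3 st.py
```

```text
t 2.48 pos [0.575  0.1475 0.2347] jaw yaw 50.79 zax [ 0.0058  0.008  -1.    ] F [-0.7849  0.3496  0.0736] T [0.019  0.0127 0.0185] w 85.4 q7 0.6468098699980587
tiltfix deg [-0.4589  0.334   0.    ]
```

>>> {"name": "send_rows", "arguments": {"motion": "-0.45 1.1 -1 -0.45 0.33 0.9 0;0 0 -1 0 0 0 0;0 0 0 0 0 0 0;0 0 0 0 0 0 0"}}

```text
t: 2.82
eef_pos: [0.5664, 0.1663, 0.212]
tool_rot: [-0.002, 0.323, 0.947, 0.0]
contact_force: [0.6, -0.2, 0.5]
gripper_width: 1.002
```

```bash
python3 st.py; python3 -c "
from h import *
im=read_camera('scene');cv2.imwrite('pics/s1.png',cv2.resize(im[110:220,150:300,::-1],None,fx=5,fy=5,interpolation=cv2.INTER_CUBIC))"
```

```text
t 2.82 pos [0.5664 0.1663 0.212 ] jaw yaw 52.37 zax [-0.0031  0.002  -1.    ] F [ 0.6463 -0.1838  0.5185] T [ 0.0177  0.0072 -0.0088] w 85.1 q7 0.6390803671363938
tiltfix deg [-0.1124 -0.1802 -0.    ]
```

View pics/s1.png

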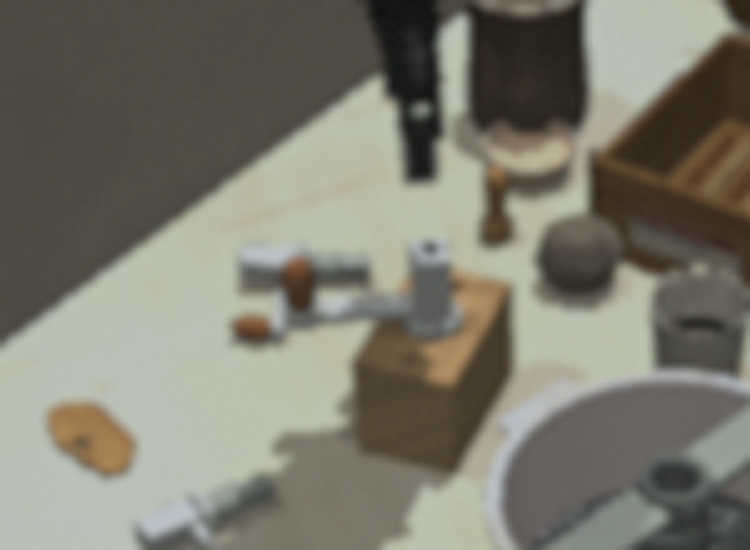

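>>> {"name": "send_rows", "arguments": {"motion": "0.2 -0.4 -0.5 -0.1 -0.2 0 0;0.1 -0.2 -0.5 0 0 0 0;0 0 0 0 0 0 0;0 0 0 0 0 0 0"}}

```text
t: 3.2
eef_pos: [0.569, 0.1606, 0.2008]
tool_rot: [0.0, 0.322, 0.947, -0.0]
contact_force: [-0.3, -0.0, -0.6]
gripper_width: 1.003
```

```bash
python3 st.py
```

```text
t 3.2 pos [0.569  0.1606 0.2008] jaw yaw 52.49 zax [ 0.0001 -0.0002 -1.    ] F [-0.3073 -0.0143 -0.5664] T [ 0.0058 -0.0021 -0.0031] w 85.2 q7 0.653082430942609
tiltfix deg [0.0123 0.0044 0.    ]
```

>>> {"name": "send_rows", "arguments": {"motion": "0.1 -0.15 -1.5 0 0 0 0;0.05 -0.06 -2 0 0 0 0;0 0 -2 0 0 0 0;0 0 -1.5 0 0 0 0;0 0 -1 0 0 0 0;0 0 -0.3 0 0 0 0;0 0 0 0 0 0 0;0 0 0 0 0 0 0"}}

```text
t: 3.87
eef_pos: [0.5735, 0.157, 0.1174]
tool_rot: [0.003, 0.323, 0.946, 0.002]
contact_force: [0.2, 0.8, 0.4]
gripper_width: 1.001
```

```bash
python3 st.py
```

```text
t 3.87 pos [0.5735 0.157  0.1174] jaw yaw 52.28 zax [ 0.0062  0.0018 -1.    ] F [0.2316 0.8401 0.3737] T [0.0093 0.0073 0.0379] w 85.1 q7 0.6916560480115141
tiltfix deg [-0.1017  0.3575  0.    ]
```

>>> {"name": "send_rows", "arguments": {"motion": "-0.2 0.1 -0.5 -0.1 0.3 0 0;-0.05 0 -0.4 0 0 0 0;0 0 -0.1 0 0 0 0;0 0 0 0 0 0 0;0 0 0 0 0 0 0"}}

```text
t: 4.28
eef_pos: [0.5728, 0.1589, 0.1095]
tool_rot: [0.002, 0.323, 0.946, 0.002]
contact_force: [0.6, 0.5, -0.4]
gripper_width: 1.0
```

```bash
python3 st.py; python3 -c "
from h import *
for n,b in (('scene',(130,220,170,290)),('top',(150,240,160,270))):
    im=read_camera(n);cv2.imwrite(f'pics/{n}2.png',cv2.resize(im[b[0]:b[1],b[2]:b[3],::-1],None,fx=6,fy=6,interpolation=cv2.INTER_CUBIC))"
```

```text
t 4.28 pos [0.5728 0.1589 0.1095] jaw yaw 52.29 zax [ 0.0053  0.002  -1.    ] F [ 0.6405  0.4962 -0.425 ] T [-0.0351  0.0099  0.0014] w 85.0 q7 0.6920276154928451
tiltfix deg [-0.1174  0.3026  0.    ]
```

View pics/scene2.png

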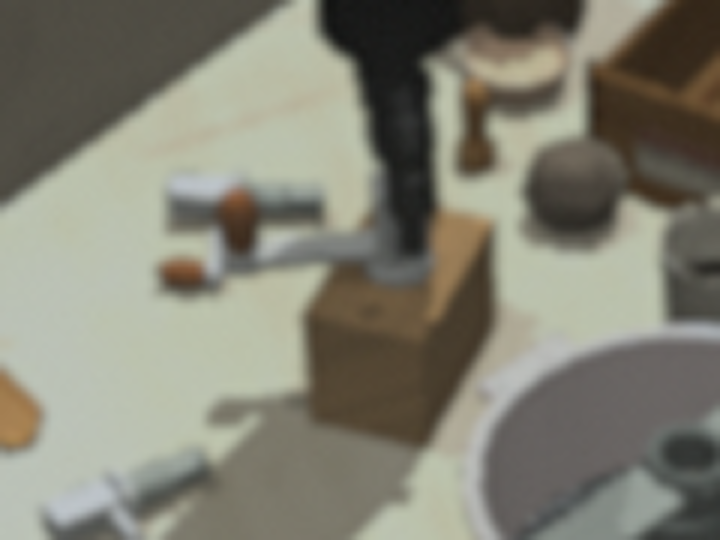

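View pics/top2.png

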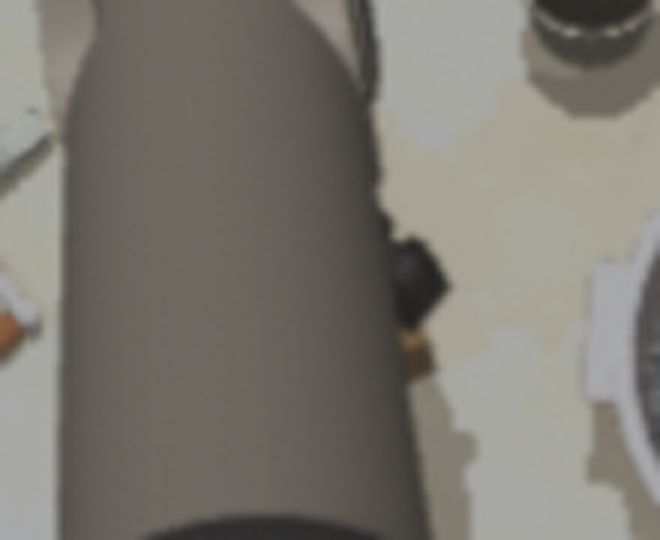

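>>> {"name": "send_rows", "arguments": {"motion": "-0.17 0 -0.2 -0.1 0.3 0 0;0 0 0 0 0 0 0;0 0 0 0 0 0 0;0 0 0 0 0 0 0.3;0 0 0 0 0 0 0.6;0 0 0 0 0 0 1;0 0 0 0 0 0 1;0 0 0 0 0 0 1;0 0 0 0 0 0 1;0 0 0 0 0 0 1;0 0 0 0 0 0 1", "newtons": 60}}

```text
t: 5.3
eef_pos: [0.5713, 0.1588, 0.1078]
tool_rot: [0.0, 0.323, 0.946, 0.0]
contact_force: [-0.2, -0.4, -0.1]
gripper_width: 0.295
```

```bash
python3 st.py
```

```text
t 5.3 pos [0.5713 0.1588 0.1078] jaw yaw 52.27 zax [ 0.0005  0.0003 -1.    ] F [-0.248  -0.3554 -0.0531] T [-0.049  -0.0069  0.0231] w 25.0 q7 0.6913942633060975
tiltfix deg [-0.019   0.0265  0.    ]
```

>>> {"name": "send_rows", "arguments": {"motion": "0 0 0.5 0 0 0 1;0 0 1 0 0 0 1;0 0 1.5 0 0 0 1;0 0 1.5 0 0 0 1;0 0 1.5 0 0 0 1;0 0 1.5 0 0 0 1;0 0 1.5 0 0 0 1;0 0 1.5 0 0 0 1;0 0 1 0 0 0 1;0 0 0.3 0 0 0 1;0 0 0 0 0 0 1;0 0 0 0 0 0 1"}}

```text
t: 6.3
eef_pos: [0.5677, 0.1577, 0.2326]
tool_rot: [-0.002, 0.323, 0.946, -0.002]
contact_force: [0.3, -0.3, -4.0]
gripper_width: 0.3
```

```bash
python3 st.py; python3 -c "
from h import *
for n,b in (('scene',(90,220,170,290)),('top',(150,240,160,270))):
    im=read_camera(n);cv2.imwrite(f'pics/{n}3.png',cv2.resize(im[b[0]:b[1],b[2]:b[3],::-1],None,fx=5,fy=5,interpolation=cv2.INTER_CUBIC))"
```

```text
t 6.3 pos [0.5677 0.1577 0.2326] jaw yaw 52.29 zax [-0.0041 -0.0022 -1.    ] F [ 0.2915 -0.2975 -3.9697] T [-0.0008 -0.0313  0.012 ] w 25.5 q7 0.6432007847834402
tiltfix deg [ 0.1263 -0.2368  0.    ]
```

View pics/scene3.png

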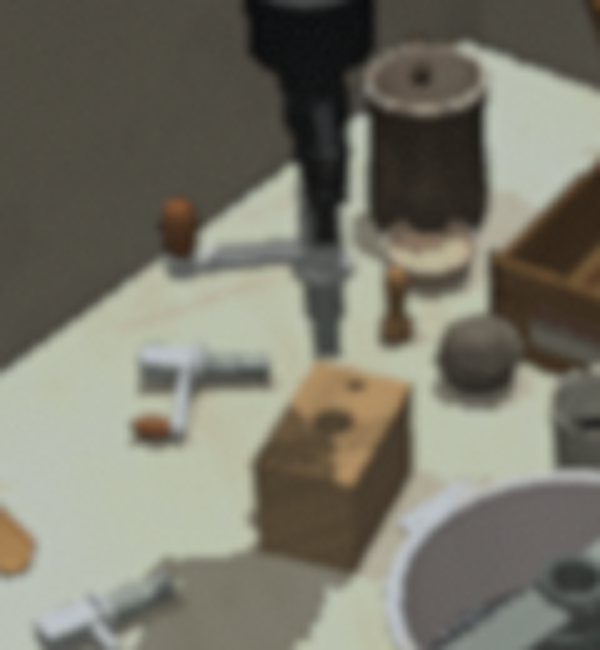

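```bash
cat > fit.py <<'E'
from h import *
from scipy.optimize import minimize
np.set_printoptions(precision=4,suppress=True)
ims={n:cv2.cvtColor(cv2.imread(f"pics/{n}0.png"),cv2.COLOR_BGR2GRAY).astype(np.float32) for n in("top","scene")}
def samp(n,X):
    P=np.array([proj(n,x) for x in X],np.float32)
    return cv2.remap(ims[n],P[:,0].reshape(-1,1),P[:,1].reshape(-1,1),cv2.INTER_CUBIC).ravel()
th=np.linspace(0,2*np.pi,72,endpoint=False)
def ring(c,r,z): return np.stack([c[0]+r*np.cos(th),c[1]+r*np.sin(th),0*th+z],1)
def score(n,c,z=.122):
    # hole edge: ring inside dark vs outside bright
    return np.mean(samp(n,ring(c,.0165,z)))-np.mean(samp(n,ring(c,.0115,z)))
for n in ims:
  for z in (.122,):
    best=max(((score(n,(x,y),z),x,y) for x in np.arange(.518,.538,.0005) for y in np.arange(-.094,-.074,.0005)))
    print(n,z,best)
vis=[]
for n in ims:
    for cx,cy in ((.5277,-.084),):
        u,v=proj(n,(cx,cy,.122)).astype(int)
        s=10;big=cv2.resize(cv2.imread(f"pics/{n}0.png")[v-20:v+20,u-20:u+20],None,fx=s,fy=s,interpolation=cv2.INTER_CUBIC)
        for r,z in((.01425,.122),(.023,.122)):
            P=[((proj(n,x)-[u-20,v-20]+.5)*s).astype(int) for x in ring((cx,cy),r,z)]
            cv2.polylines(big,[np.array(P)],True,(0,0,255),1)
        vis.append(big)
cv2.imwrite("pics/bushfit.png",np.hstack(vis)[:, :800])
E
python3 fit.py
```

```text
Traceback (most recent call last):
  File "fit.py", line 15, in <module>
    best=max(((score(n,(x,y),z),x,y) for x in np.arange(.518,.538,.0005) for y in np.arange(-.094,-.074,.0005)))
  File "fit.py", line 15, in <genexpr>
    best=max(((score(n,(x,y),z),x,y) for x in np.arange(.518,.538,.0005) for y in np.arange(-.094,-.074,.0005)))
               ~~~~~^^^^^^^^^^^
  File "fit.py", line 12, in score
    return np.mean(samp(n,ring(c,.0165,z)))-np.mean(samp(n,ring(c,.0115,z)))
                                                    ~~~~^^^^^^^^^^^^^^^^^^^
  File "fit.py", line 6, in samp
    P=np.array([proj(n,x) for x in X],np.float32)
                ~~~~^^^^^
  File "h.py", line 16, in proj
    c=calibration(n);p=c['R']@np.asarray(X)+c['t'];s=p[:2]/p[2];s=s*(1+c['k1']*(s@s))
ValueError: time passes only in moves, steps and waits
```

Cache the calibration.

```bash
python3 - <<'E'
from station import calibration
import pickle
pickle.dump({n:calibration(n) for n in("top","scene")},open("cal.pkl","wb"))
E
sed -i 's/^from station import \*/from station import *\nimport pickle\n_C=pickle.load(open("cal.pkl","rb"))\ncalibration=lambda n:_C[n]/' h.py
python3 fit.py; python3 st.py
```

```text
top 0.122 (np.float32(46.882706), np.float64(0.5264999999999991), np.float64(-0.08249999999999999))
scene 0.122 (np.float32(30.063858), np.float64(0.5279999999999989), np.float64(-0.08299999999999999))
t 6.4 pos [0.5675 0.1576 0.2321] jaw yaw 52.29 zax [-0.0051 -0.0026 -1.    ] F [ 0.2806  0.3896 -4.1464] T [-0.0396 -0.0042  0.0592] w 25.1 q7 0.6432483299910174
tiltfix deg [ 0.1487 -0.2894  0.    ]
```

View pics/bushfit.png

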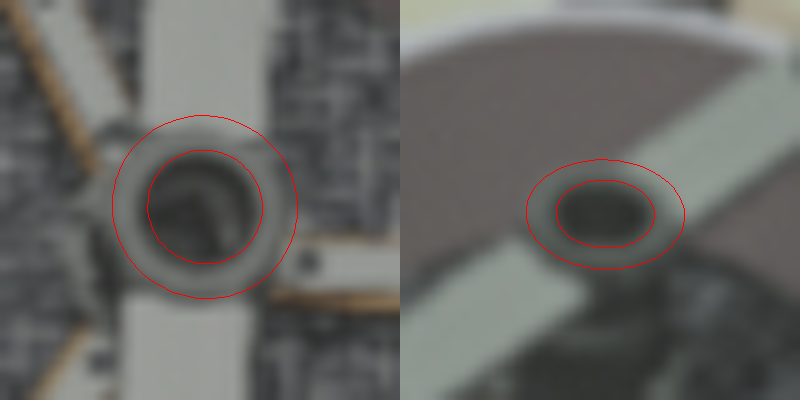

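>>> {"name": "send_rows", "arguments": {"motion": "-0.3 -1.5 0.2 0.15 -0.3 1.2 1;-0.4 -2.3 0 0 0 1.2 1;-0.4 -2.5 0 0 0 1.2 1;-0.4 -2.5 0 0 0 1.2 1;-0.4 -2.5 0 0 0 1.2 1;-0.4 -2.5 0 0 0 1.2 1;-0.4 -2.5 0 0 0 1.2 1;-0.4 -2 0 0 0 1 1;-0.4 -1.5 0 0 0 1 1;-0.2 -1 0 0 0 1 1;0 -0.4 0 0 0 0 1;0 0 0 0 0 0 1;0 0 0 0 0 0 1"}}

```text
t: 7.48
eef_pos: [0.5202, -0.0618, 0.2225]
tool_rot: [-0.009, 0.222, 0.975, -0.004]
contact_force: [-0.7, 0.6, -3.1]
gripper_width: 0.298
```

```bash
python3 st.py
```

```text
t 7.48 pos [ 0.5202 -0.0618  0.2225] jaw yaw 64.39 zax [-0.0195 -0.0047 -0.9998] F [-0.7405  0.6328 -3.0751] T [-0.0295 -0.1032 -0.0156] w 25.4 q7 1.2227687095786788
tiltfix deg [ 0.2716 -1.115   0.    ]
```

>>> {"name": "send_rows", "arguments": {"motion": "0.3 -0.8 0.3 0.25 -1.1 0 1;0.2 -0.6 0.2 0 0 0 1;0.1 -0.3 0 0 0 0 1;0 0 0 0 0 0 1;0 0 0 0 0 0 1"}}

```text
t: 7.9
eef_pos: [0.5278, -0.0771, 0.2275]
tool_rot: [0.001, 0.22, 0.976, 0.001]
contact_force: [-0.0, 0.2, -4.7]
gripper_width: 0.298
```

```bash
python3 st.py
```

```text
t 7.9 pos [ 0.5278 -0.0771  0.2275] jaw yaw 64.62 zax [ 0.0016  0.0007 -1.    ] F [-0.0196  0.2143 -4.7308] T [-0.0096 -0.0261  0.0557] w 25.3 q7 1.2652099626510944
tiltfix deg [-0.0429  0.0902  0.    ]
```

>>> {"name": "send_rows", "arguments": {"motion": "-0.04 -0.3 0 0 0.1 0 1;0 -0.2 0 0 0 0 1;0 0 0 0 0 0 1;0 0 0 0 0 0 1"}}

```text
t: 8.23
eef_pos: [0.5276, -0.0818, 0.2275]
tool_rot: [-0.0, 0.219, 0.976, 0.0]
contact_force: [-0.3, 0.1, -3.1]
gripper_width: 0.295
```

```bash
python3 st.py;  python3 -c "
from h import *
n='scene';im=read_camera(n);cv2.imwrite('pics/scene4r.png',im[:,:,::-1]);b=(120,250,230,350);cv2.imwrite(f'pics/{n}4.png',cv2.resize(im[b[0]:b[1],b[2]:b[3],::-1],None,fx=6,fy=4.6,interpolation=cv2.INTER_CUBIC))
im=read_camera('top');cv2.imwrite('pics/top4.png',cv2.resize(im[150:270,240:370,::-1],None,fx=5,fy=5,interpolation=cv2.INTER_CUBIC))"
```

```text
t 8.23 pos [ 0.5276 -0.0818  0.2275] jaw yaw 64.7 zax [-0.0005  0.001  -1.    ] F [-0.3381  0.1344 -3.1402] T [-0.0252 -0.0045 -0.0031] w 25.1 q7 1.2766593401991138
tiltfix deg [-0.0582 -0.0311 -0.    ]
```

View pics/scene4.png

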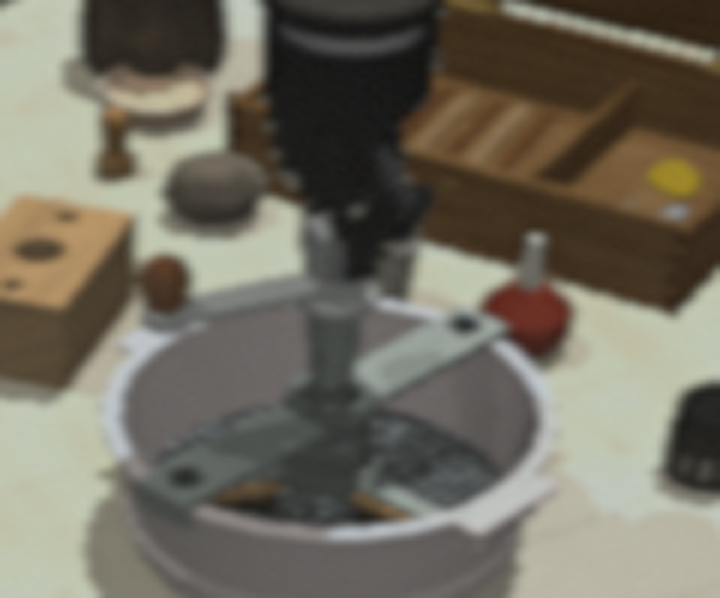

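View pics/top4.png

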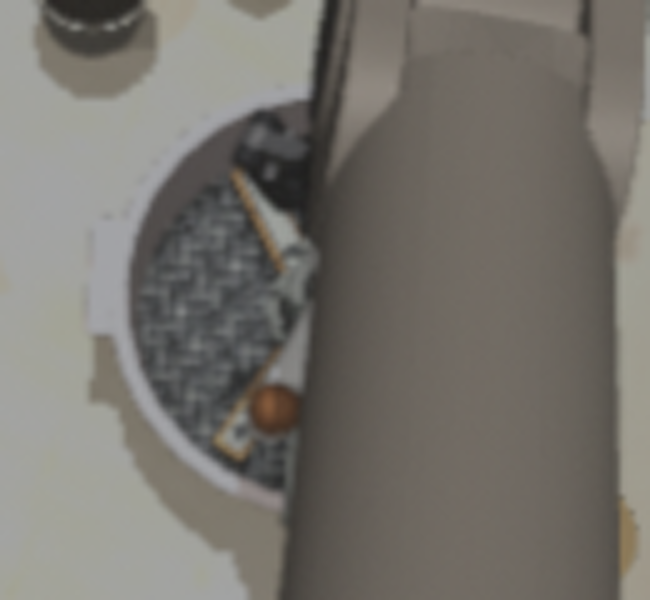

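```bash
cat > ov.py <<'E'
from h import *
def ov(png,c,z0,out,yaw=0,box=None,s=10):
    im=cv2.imread(png);u,v=proj('scene',(c[0],c[1],z0)).astype(int);H=26
    g=cv2.cvtColor(im,cv2.COLOR_BGR2GRAY)
    big=cv2.resize(im[v-H-10:v+H-10+20,u-H:u+H],None,fx=s,fy=s,interpolation=cv2.INTER_CUBIC)
    big0=big.copy()
    th=np.linspace(0,2*np.pi,60)
    def ring(r,z,col,cc=c):
        P=[((proj('scene',(cc[0]+r*np.cos(a),cc[1]+r*np.sin(a),z))-[u-H,v-H-10]+.5)*s).astype(int) for a in th]
        cv2.polylines(big,[np.array(P)],True,col,1)
    ring(.013,z0+.064,(0,0,255));ring(.013,z0+.030,(0,0,255));ring(.020,z0+.064,(0,255,255))
    ring(.023,.122,(0,255,0),(.527,-.0827))
    cv2.imwrite(out,cv2.resize(np.hstack([big0,big]),None,fx=.75,fy=.75))
if __name__=="__main__":
    import sys
    ov(sys.argv[1],(float(sys.argv[2]),float(sys.argv[3])),float(sys.argv[4]),sys.argv[5])
E
python3 ov.py pics/scene4r.png .5276 -.0818 .1357 pics/ov4.png
```

```text
(no output)
```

View pics/ov4.png

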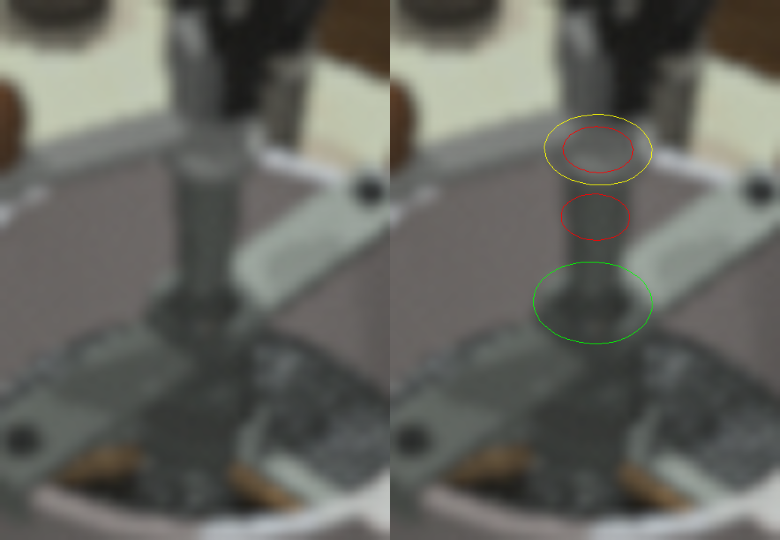

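>>> {"name": "send_rows", "arguments": {"motion": "-0.03 -0.06 -0.3 0 0 0 1;0 0 -0.3 0 0 0 1;0 0 -0.3 0 0 0 1;0 0 -0.2 0 0 0 1;0 0 -0.1 0 0 0 1;0 0 0 0 0 0 1"}}

```text
t: 8.83
eef_pos: [0.5269, -0.0818, 0.2138]
tool_rot: [-0.001, 0.219, 0.976, 0.0]
contact_force: [0.3, 0.2, -4.2]
gripper_width: 0.295
```

```bash
python3 st.py
```

```text
t 8.83 pos [ 0.5269 -0.0818  0.2138] jaw yaw 64.74 zax [-0.0013  0.0013 -1.    ] F [ 0.2574  0.2055 -4.2053] T [-0.0128 -0.0618 -0.019 ] w 25.1 q7 1.284913101659973
tiltfix deg [-0.0732 -0.0727 -0.    ]
```

>>> {"name": "send_rows", "arguments": {"motion": "0 -0.06 -0.15 -0.1 -0.1 0 1;0 0 -0.15 0 0 0 1;0 0 -0.15 0 0 0 1;0 0 -0.1 0 0 0 1;0 0 0 0 0 0 1"}}

```text
t: 9.25
eef_pos: [0.527, -0.0825, 0.2077]
tool_rot: [0.0, 0.219, 0.976, -0.0]
contact_force: [0.0, 0.5, -4.0]
gripper_width: 0.295
```

```bash
python3 st.py
```

```text
t 9.25 pos [ 0.527  -0.0825  0.2077] jaw yaw 64.74 zax [ 0.0008 -0.0007 -1.    ] F [ 0.0019  0.5361 -4.0302] T [-0.0149 -0.0376 -0.0147] w 25.0 q7 1.2871502921816806
tiltfix deg [0.039  0.0442 0.    ]
```

>>> {"name": "send_rows", "arguments": {"motion": "0 0 -0.3 0 0 0 1;0 0 -0.4 0 0 0 1;0 0 -0.4 0 0 0 1;0 0 -0.3 0 0 0 1;0 0 -0.2 0 0 0 1;0 0 0 0 0 0 1"}}

```text
t: 9.75
eef_pos: [0.527, -0.0824, 0.1899]
tool_rot: [0.0, 0.219, 0.976, -0.0]
contact_force: [-0.8, 0.7, -4.0]
gripper_width: 0.291
```

```bash
python3 st.py
```

```text
t 9.75 pos [ 0.527  -0.0824  0.1899] jaw yaw 64.75 zax [ 0.0007 -0.0006 -1.    ] F [-0.8014  0.694  -4.0376] T [-0.0263 -0.1095 -0.002 ] w 24.8 q7 1.2973304715127716
tiltfix deg [0.0371 0.0388 0.    ]
```

>>> {"name": "send_rows", "arguments": {"motion": "0 0 -0.3 0 0 0 1;0 0 -0.3 0 0 0 1;0 0 -0.2 0 0 0 1;0 0 -0.1 0 0 0 1;0 0 0 0 0 0 1;0 0 0 0 0 0 1"}}

```text
t: 10.25
eef_pos: [0.527, -0.0824, 0.1797]
tool_rot: [0.0, 0.219, 0.976, -0.0]
contact_force: [0.9, -0.2, -3.1]
gripper_width: 0.296
```

```bash
python3 st.py
```

```text
t 10.25 pos [ 0.527  -0.0824  0.1797] jaw yaw 64.75 zax [ 0.0005 -0.0007 -1.    ] F [ 0.8647 -0.2355 -3.099 ] T [-0.0702 -0.042   0.0052] w 25.2 q7 1.3033629220648226
tiltfix deg [0.0402 0.0289 0.    ]
```

>>> {"name": "send_rows", "arguments": {"motion": "0 0 -0.2 0 0 0 1;0 0 -0.1 0 0 0 1;0 0 -0.1 0 0 0 1;0 0 -0.1 0 0 0 1;0 0 -0.1 0 0 0 1;0 0 0 0 0 0 1"}}

```text
t: 10.75
eef_pos: [0.5277, -0.0825, 0.1741]
tool_rot: [0.001, 0.219, 0.976, -0.0]
contact_force: [-1.0, -0.3, -2.5]
gripper_width: 0.299
```

```bash
python3 st.py
```

```text
t 10.75 pos [ 0.5277 -0.0825  0.1741] jaw yaw 64.75 zax [ 0.0021 -0.0006 -1.    ] F [-1.0341 -0.3358 -2.4706] T [-0.0762  0.1132 -0.0371] w 25.4 q7 1.3073515276814451
tiltfix deg [0.0365 0.1211 0.    ]
```

>>> {"name": "send_rows", "arguments": {"motion": "-0.05 0 -0.1 0 -0.1 0 1;0 0 -0.1 0 0 0 1;0 0 -0.1 0 0 0 1;0 0 0 0 0 0 1;0 0 0 0 0 0 1"}}

```text
t: 11.17
eef_pos: [0.5276, -0.0826, 0.1718]
tool_rot: [0.003, 0.219, 0.976, 0.0]
contact_force: [-1.5, 0.2, 0.1]
gripper_width: 0.293
```

```bash
python3 st.py
```

```text
t 11.17 pos [ 0.5276 -0.0826  0.1718] jaw yaw 64.74 zax [ 0.0053 -0.0003 -1.    ] F [-1.4946  0.1657  0.1001] T [0.0327 0.3826 0.0205] w 24.9 q7 1.3092523049041744
tiltfix deg [0.0193 0.3025 0.    ]
```

>>> {"name": "send_rows", "arguments": {"motion": "-0.05 0 0 0 0.2 -1 1;0 0 -0.02 0 0.1 -2 1;0 0 -0.02 0 0 -2 1;0 0 -0.02 0 0 -2 1;0 0 0 0 0 0 1"}}

```text
t: 11.58
eef_pos: [0.5281, -0.0823, 0.172]
tool_rot: [0.001, 0.282, 0.959, 0.0]
contact_force: [-1.4, 0.2, -0.7]
gripper_width: 0.296
```

```bash
python3 st.py
```

```text
t 11.58 pos [ 0.5281 -0.0823  0.172 ] jaw yaw 57.23 zax [ 0.0014  0.     -1.    ] F [-1.3551  0.1643 -0.7205] T [-0.1148  0.2179 -0.0187] w 25.1 q7 1.189936304382171
tiltfix deg [-0.0013  0.0788  0.    ]
```

>>> {"name": "send_rows", "arguments": {"motion": "-0.07 0 -0.05 0 0.1 -1 1;0 0 -0.04 0 0 -1 1;0 0 -0.02 0 0 -1 1;0 0 0 0 0 0 1"}}

```text
t: 11.92
eef_pos: [0.5281, -0.0821, 0.1714]
tool_rot: [0.0, 0.309, 0.951, 0.0]
contact_force: [-1.0, 0.6, 0.1]
gripper_width: 0.298
```

```bash
python3 st.py
```

```text
t 11.92 pos [ 0.5281 -0.0821  0.1714] jaw yaw 54.02 zax [ 0.001   0.0001 -1.    ] F [-1.0365  0.5655  0.1014] T [0.076  0.2212 0.0254] w 25.3 q7 1.1393136463073126
tiltfix deg [-0.0051  0.0552  0.    ]
```

>>> {"name": "send_rows", "arguments": {"motion": "-0.1 0 0 0 0 -2 1;-0.05 0 0 0 0 -2 1;0 0 -0.02 0 0 -2 1;0 0 -0.02 0 0 -2 1;0 0 0 0 0 0 1"}}

```text
t: 12.33
eef_pos: [0.5279, -0.0819, 0.1715]
tool_rot: [0.002, 0.377, 0.926, 0.001]
contact_force: [-0.7, 0.2, 0.5]
gripper_width: 0.297
```

```bash
python3 st.py
```

```text
t 12.33 pos [ 0.5279 -0.0819  0.1715] jaw yaw 45.68 zax [ 0.004  -0.0001 -1.    ] F [-0.7246  0.1766  0.4862] T [0.0477 0.1908 0.0409] w 25.3 q7 1.0069875386057243
tiltfix deg [0.0041 0.2274 0.    ]
```

>>> {"name": "send_rows", "arguments": {"motion": "-0.05 0 0 0 0.2 -2 1;-0.05 0 0 0 0 -2 1;0 0 0 0 0 -2 1;0 0 -0.02 0 0 -2 1;0 0 0 0 0 0 1"}}

```text
t: 12.75
eef_pos: [0.5277, -0.0815, 0.1716]
tool_rot: [0.001, 0.441, 0.898, 0.0]
contact_force: [-0.4, 0.4, 0.0]
gripper_width: 0.296
```

```bash
python3 st.py
```

```text
t 12.75 pos [ 0.5277 -0.0815  0.1716] jaw yaw 37.67 zax [ 0.0022 -0.0001 -1.    ] F [-0.4091  0.397   0.0231] T [0.0071 0.0904 0.0665] w 25.1 q7 0.8800371798101326
tiltfix deg [0.0036 0.1262 0.    ]
```

>>> {"name": "send_rows", "arguments": {"motion": "-0.03 -0.06 0 0 0.1 -1.5 1;0 -0.04 -0.02 0 0 -1.5 1;0 0 -0.02 0 0 -1.5 1;0 0 -0.02 0 0 -1.5 1;0 0 0 0 0 0 1"}}

```text
t: 13.17
eef_pos: [0.5278, -0.0816, 0.1711]
tool_rot: [0.0, 0.49, 0.872, 0.001]
contact_force: [-0.3, 1.0, 0.4]
gripper_width: 0.295
```

```bash
python3 st.py
```

```text
t 13.17 pos [ 0.5278 -0.0816  0.1711] jaw yaw 31.35 zax [ 0.0009  0.0011 -1.    ] F [-0.3232  0.9948  0.3568] T [0.2662 0.157  0.0138] w 25.1 q7 0.7833110739414499
tiltfix deg [-0.065   0.0515  0.    ]
```

>>> {"name": "send_rows", "arguments": {"motion": "-0.03 -0.03 0 -0.06 0.05 -1.5 1;0 0 -0.02 0 0 -1.5 1;0 0 -0.02 0 0 -1 1;0 0 0 0 0 0 1"}}

```text
t: 13.5
eef_pos: [0.5266, -0.0826, 0.1695]
tool_rot: [-0.0, 0.522, 0.853, -0.001]
contact_force: [-0.2, -0.1, -4.0]
gripper_width: 0.296
```

```bash
python3 st.py
```

```text
t 13.5 pos [ 0.5266 -0.0826  0.1695] jaw yaw 27.09 zax [-0.0016 -0.0014 -1.    ] F [-0.153  -0.0846 -4.0205] T [-0.0339  0.0374  0.0126] w 25.2 q7 0.7163013976095527
tiltfix deg [ 0.0798 -0.0908  0.    ]
```

The push vanished (Fz back to −4 N, the crank's weight) with the arm at about 117°, so the square is in. Lowering to home now.

>>> {"name": "send_rows", "arguments": {"motion": "0 0 -0.15 0 0 0 1;0 0 -0.2 0 0 0 1;0 0 -0.2 0 0 0 1;0 0 -0.1 0 0 0 1;0 0 0 0 0 0 1"}}

```text
t: 13.92
eef_pos: [0.5264, -0.0827, 0.1615]
tool_rot: [-0.0, 0.521, 0.853, -0.001]
contact_force: [0.6, -0.4, -3.7]
gripper_width: 0.297
```

```bash
python3 st.py
```

```text
t 13.92 pos [ 0.5264 -0.0827  0.1615] jaw yaw 27.16 zax [-0.002  -0.0021 -1.    ] F [ 0.5952 -0.4378 -3.6975] T [-0.021  -0.1972  0.017 ] w 25.2 q7 0.7235941499866255
tiltfix deg [ 0.1193 -0.1171  0.    ]
```

>>> {"name": "send_rows", "arguments": {"motion": "0 0 -0.2 0.1 -0.1 0 1;0 0 -0.2 0 0 0 1;0 0 -0.2 0 0 0 1;0 0 -0.1 0 0 0 1;0 0 -0.05 0 0 0 1;0 0 0 0 0 0 1"}}

```text
t: 14.42
eef_pos: [0.5263, -0.0829, 0.153]
tool_rot: [-0.0, 0.521, 0.853, -0.0]
contact_force: [-0.1, 0.4, -3.6]
gripper_width: 0.295
```

```bash
python3 st.py
```

```text
t 14.42 pos [ 0.5263 -0.0829  0.153 ] jaw yaw 27.16 zax [-0.0004 -0.0002 -1.    ] F [-0.0648  0.3588 -3.6153] T [-0.0287 -0.1     0.0094] w 25.1 q7 0.7339381542196005
tiltfix deg [ 0.0113 -0.0236  0.    ]
```

>>> {"name": "send_rows", "arguments": {"motion": "0 0 -0.15 0 0 0 1;0 0 -0.1 0 0 0 1;0 0 -0.1 0 0 0 1;0 0 -0.05 0 0 0 1;0 0 0 0 0 0 1;0 0 0 0 0 0 1"}}

```text
t: 14.92
eef_pos: [0.5265, -0.0831, 0.15]
tool_rot: [-0.0, 0.521, 0.853, 0.0]
contact_force: [-0.4, 0.2, -4.4]
gripper_width: 0.294
```

```bash
python3 st.py
```

```text
t 14.92 pos [ 0.5265 -0.0831  0.15  ] jaw yaw 27.14 zax [-0.0001  0.0006 -1.    ] F [-0.434   0.237  -4.3751] T [-0.063  -0.085   0.0037] w 25.0 q7 0.7378427531012474
tiltfix deg [-0.0329 -0.0051 -0.    ]
```

Right at home height, but no support force yet. Pressing on lightly.

>>> {"name": "send_rows", "arguments": {"motion": "0 0 -0.1 0 0 0 1;0 0 -0.1 0 0 0 1;0 0 -0.1 0 0 0 1;0 0 0 0 0 0 1"}}

```text
t: 15.25
eef_pos: [0.5266, -0.0831, 0.1501]
tool_rot: [-0.001, 0.522, 0.853, 0.001]
contact_force: [0.1, 0.4, -5.3]
gripper_width: 0.294
```

```bash
python3 st.py
```

```text
t 15.25 pos [ 0.5266 -0.0831  0.1501] jaw yaw 27.11 zax [ 0.      0.0029 -1.    ] F [ 0.0764  0.3636 -5.3286] T [-0.0304  0.0137  0.0121] w 25.0 q7 0.7406124755520036
tiltfix deg [-0.1686  0.0009  0.    ]
```

>>> {"name": "send_rows", "arguments": {"motion": "0 0 -0.3 -0.1 0 0 1;0 0 -0.3 0 0 0 1"}}

```text
t: 15.42
eef_pos: [0.527, -0.0833, 0.1497]
tool_rot: [-0.001, 0.522, 0.853, 0.002]
contact_force: [-17.4, 3.5, 42.1]
gripper_width: 0.295
```

```bash
python3 st.py; python3 -c "
from h import *
im=read_camera('scene');cv2.imwrite('pics/scene5r.png',im[:,:,::-1])"
python3 ov.py pics/scene5r.png .5266 -.083 .058 pics/ov5.png
```

```text
t 15.42 pos [ 0.527  -0.0833  0.1497] jaw yaw 27.06 zax [ 0.0001  0.005  -1.    ] F [-17.4133   3.4852  42.0995] T [0.6566 3.9081 0.0288] w 25.1 q7 0.7435638116712013
tiltfix deg [-0.2855  0.0054  0.    ]
```

View pics/ov5.png

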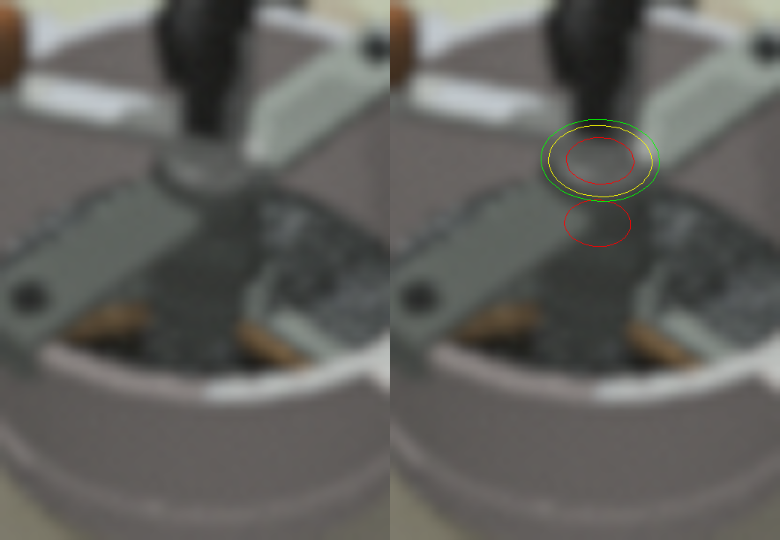

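>>> {"name": "send_rows", "arguments": {"motion": "0 0 0.05 -0.2 0 0 1;0 0 0 0 0 1 1;0 0 0 0 0 3 1;0 0 0 0 0 3 1;0 0 0 0 0 3 1;0 0 0 0 0 3 1;0 0 0 0 0 3 1;0 0 0 0 0 0 1"}}

```text
t: 16.13
eef_pos: [0.5273, -0.0825, 0.1498]
tool_rot: [-0.0, 0.39, 0.921, 0.001]
contact_force: [-3.0, 1.2, 3.8]
gripper_width: 0.293
```

```bash
python3 st.py
```

```text
t 16.13 pos [ 0.5273 -0.0825  0.1498] jaw yaw 44.11 zax [ 0.0001  0.0027 -1.    ] F [-2.9858  1.1751  3.7976] T [ 0.2043  0.6456 -0.0031] w 24.9 q7 1.00038758185182
tiltfix deg [-0.1544  0.0036  0.    ]
```

>>> {"name": "send_rows", "arguments": {"motion": "-0.02 0 0 -0.15 0 3 1;0 0 0 0 0 3 1;0 0 0 0 0 3 1;0 0 0 0 0 3 1;0 0 0 0 0 3 1;0 0 0 0 0 3 1;0 0 0 0 0 3 1;0 0 0 0 0 0 1"}}

```text
t: 16.8
eef_pos: [0.5274, -0.0825, 0.1498]
tool_rot: [-0.0, 0.213, 0.977, 0.001]
contact_force: [-1.7, 0.8, 4.1]
gripper_width: 0.292
```

```bash
python3 st.py
```

```text
t 16.8 pos [ 0.5274 -0.0825  0.1498] jaw yaw 65.42 zax [-0.0005  0.0016 -1.    ] F [-1.74    0.8122  4.053 ] T [0.2254 0.5147 0.0189] w 24.9 q7 1.3292554063254556
tiltfix deg [-0.0923 -0.0315 -0.    ]
```

>>> {"name": "send_rows", "arguments": {"motion": "-0.02 0 0 -0.1 0 3 1;0 0 0 0 0 3 1;0 0 0 0 0 3 1;0 0 0 0 0 3 1;0 0 0 0 0 3 1;0 0 0 0 0 3 1;0 0 0 0 0 3 1;0 0 0 0 0 0 1;0 0 0 0 0 0 1;0 0 0 0 0 0 1"}}

```text
t: 17.63
eef_pos: [0.5275, -0.0822, 0.1498]
tool_rot: [-0.001, 0.037, 0.999, 0.001]
contact_force: [-1.7, 1.7, 2.7]
gripper_width: 0.298
```

```bash
python3 st.py; python3 -c "
from h import *
for n,b in (('scene',(130,260,230,350)),('top',(150,270,240,370))):
    im=read_camera(n);cv2.imwrite(f'pics/{n}6.png',cv2.resize(im[b[0]:b[1],b[2]:b[3],::-1],None,fx=4.6,fy=4.6,interpolation=cv2.INTER_CUBIC))"
```

```text
t 17.63 pos [ 0.5275 -0.0822  0.1498] jaw yaw 85.8 zax [-0.0012  0.0013 -1.    ] F [-1.7292  1.7027  2.719 ] T [0.2029 0.6012 0.0221] w 25.3 q7 1.6469042452734126
tiltfix deg [-0.0752 -0.0707 -0.    ]
```

View pics/scene6.png

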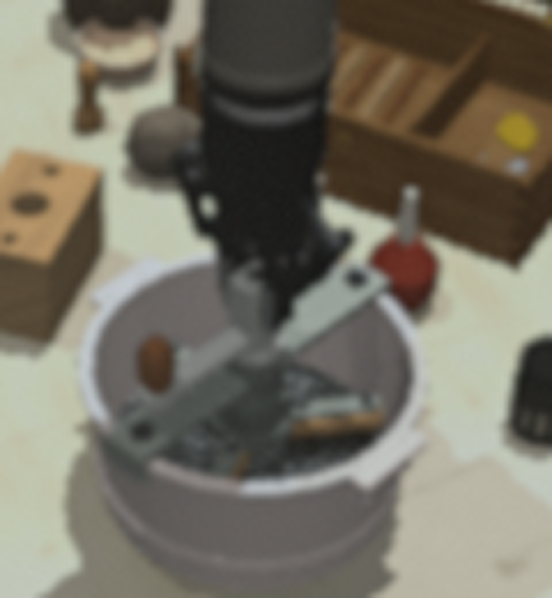

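>>> {"name": "send_rows", "arguments": {"motion": "0 0 0 0 0 0.5 1;0 0 0 0 0 0 0.6;0 0 0 0 0 0 0.3;0 0 0 0 0 0 0;0 0 0 0 0 0 0;0 0 0 0 0 0 0;0 0 0 0 0 0 0;0 0 0 0 0 0 0;0 0 0.5 0 0 0 0;0 0 1 0 0 0 0;0 0 1.5 0 0 0 0;0 0 1.5 0 0 0 0;0 0 1.5 0 0 0 0;0 0 1.5 0 0 0 0;0 0 1 0 0 0 0;0 0 0 0 0 0 0"}}

```text
t: 19.07
eef_pos: [0.5286, -0.0832, 0.2426]
tool_rot: [0.001, 0.033, 0.999, -0.0]
contact_force: [0.3, 0.1, -0.1]
gripper_width: 0.999
```

```bash
python3 st.py
```

```text
t 19.07 pos [ 0.5286 -0.0832  0.2426] jaw yaw 86.19 zax [ 0.0029 -0.0006 -1.    ] F [ 0.2947  0.0864 -0.096 ] T [-0.0512 -0.0637  0.018 ] w 84.9 q7 1.6157389624826017
tiltfix deg [0.0333 0.1673 0.    ]
```

Clear of the crank. I'll move aside (to +y) so the top camera can see it.

>>> {"name": "send_rows", "arguments": {"motion": "0 1 1 0 0 0 0;0 2.5 1 0 0 0 0;0 3 0.5 0 0 0 0;0 3 0 0 0 0 0;0 3 0 0 0 0 0;0 3 0 0 0 0 0;0 3 0 0 0 0 0;0 3 0 0 0 0 0;0 2 0 0 0 0 0;0 1 0 0 0 0 0;0 0 0 0 0 0 0;0 0 0 0 0 0 0"}}

```text
t: 20.07
eef_pos: [0.5216, 0.1783, 0.2706]
tool_rot: [-0.0, 0.034, 0.999, -0.001]
contact_force: [-0.3, 0.1, -0.6]
gripper_width: 0.999
```

```bash
python3 st.py; python3 -c "
from h import *
for n,b in (('scene',(130,330,150,380)),('top',(120,290,130,380))):
    im=read_camera(n);cv2.imwrite(f'pics/{n}7r.png',im[:,:,::-1]);cv2.imwrite(f'pics/{n}7.png',cv2.resize(im[b[0]:b[1],b[2]:b[3],::-1],None,fx=3,fy=3,interpolation=cv2.INTER_CUBIC))
im=cv2.imread('pics/top7r.png');cv2.imwrite('pics/top7z.png',cv2.resize(im[155:265,250:360],None,fx=5,fy=5,interpolation=cv2.INTER_CUBIC))"
```

```text
t 20.07 pos [0.5216 0.1783 0.2706] jaw yaw 86.12 zax [-0.0009 -0.0011 -1.    ] F [-0.2655  0.052  -0.5806] T [-0.0444 -0.007   0.0378] w 84.9 q7 1.0887394693235055
tiltfix deg [ 0.0641 -0.0529  0.    ]
```

View pics/scene7.png

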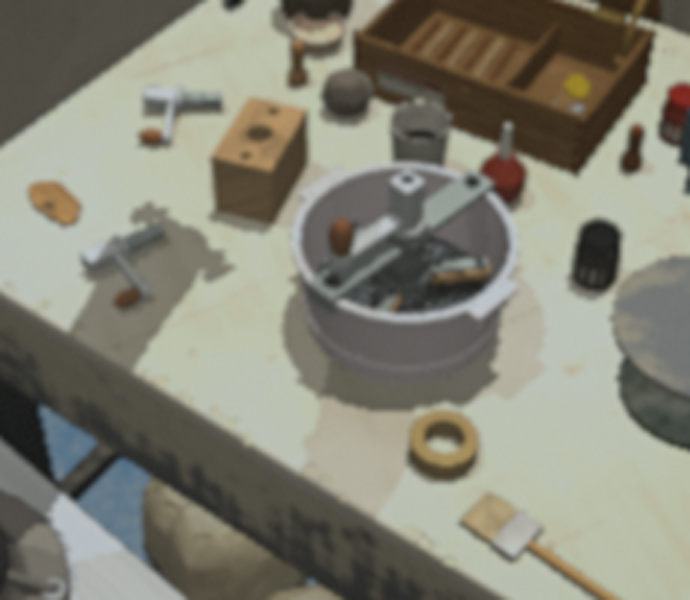

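View pics/top7z.png

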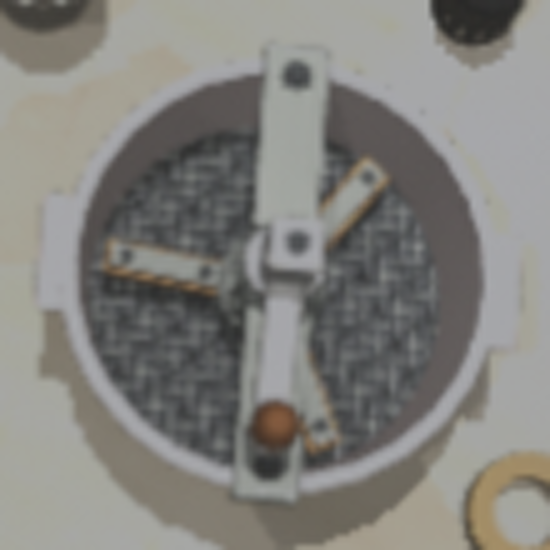

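```bash
python3 - <<'E'
from h import *
np.set_printoptions(precision=4,suppress=True)
B=lambda x,y:(250+x/5-.4,155+y/5-.4)
b=atz('top',*B(297,241),.182);k=atz('top',*B(273,422),.183);d=k-b
print(b,k,np.linalg.norm(d),np.degrees(np.arctan2(d[1],d[0])))
S=(150+408/3-.33,130+180/3-.33)
print(tri(B(297,241),S))
hand_in()
E
```

```text
[ 0.5273 -0.0823  0.182 ] [ 0.4414 -0.0718  0.183 ] 0.08656087606451933 173.01779512714828
(array([ 0.5281, -0.0829,  0.1801]), np.float64(0.0012515469123449954))
the job is handed in; nothing more can be done
```

The crank is fitted in the sieve, seated home on the bush with its arm along the bridge, and the job is handed in at about 20 s of the 72 s allowed.

- **Fitting:** I lifted the crank out of the block and lowered its spindle through the bush. I then turned it from about 155° to 117° with roughly 4 N on the brush head, until the push vanished. After that it went down to home.
- **Seating:** A final test push gave a stiff stop of about 42 N. I read this as the shoulder on the bush, because the brush head would have yielded. That was more than the light check I meant, and I eased it off at once.
- **Turning:** I turned the crank 59° to lie along the bridge, opened the gripper, and moved the arm clear.

**Last checks**
- **Position:** the boss axis measured (0.527 to 0.528, -0.082 to -0.083), against the bush at about (0.527, -0.083).
- **Height:** the boss top triangulated at 0.180 m, against 0.182 m expected.
- **Arm angle:** the camera gave 173° and the gripper 176°, against the bridge at 176.3°. They disagree by 3°, but both are inside the 8.5° allowed.
- **Bystanders:** the beaker, rib and tape look unmoved by eye in the last scene picture; I didn't measure them again.
- **Contact:** the gripper was open, well clear of everything, and showed no contact force.

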